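# Set out threads and bobbins on the sewing mat

## Robot

A 6-joint arm with a two-finger parallel gripper is mounted at the origin on the work surface. World frame = base frame: x ahead of the robot, y to its left, z up, the work surface at z = 0. Lengths are in m, angles in rad, forces in N, time in s.
With the tool pointing down it reaches from about 0.35 to 0.85 m from the base axis. Payload 8.1 kg.
Tool frame: the origin (TCP) lies on the mounting face of the last link; the fingertips stand 186 mm ahead of it and the grasp point (between the pads) lies 167 mm ahead of it; z points along the fingers, y is the line along which they close (so a half turn about z gives the same grasp; the last joint's range is limited). The gripper opens to 93 mm and grips with 3 to 60 N. Pads are 15 mm wide; open, the fingers measure 128 mm over their backs; the gripper's body (75 mm by 188 mm) begins 65 mm behind the grasp point.
Start: joints at [1.016, 0.13, 1.488, -0, 1.523, -0.085], TCP at [0.272, 0.535, 0.405] pointing down, gripper open.
Joint ranges: [-2.96, 2.96], [-0.89, 2.26], [0.02, 2.5], [-1.34, 4.48], [0, 2.73], [-2.66, 2.66]. Speed limits (rad/s): [2.39, 2.39, 2.79, 3.14, 3.14, 3.14].

## Interface

Orientations are given as a rotation vector (axis times angle).
In Python, from plant import * gives the robot as it stands. The module is installed in compiled form; this text tells all that it offers.
- The arm moves only by the tool arm_command, never from a script. Its argument "increments" is a list of rows, each a list of 6 numbers: the shift along the tool's x, y, z in units of 0.2 m (1.0 is 0.2 m), then the turn, a rotation vector about the tool's x, y, z in units of pi rad (1.0 is pi rad). A call has exactly 5 rows; each row is the pose to reach, as a shift and turn from the pose commanded when the call began, along the tool's axes at that moment, turning the shorter way round; what a row does not reach only later rows make up. A row lasts 1/8 s, in which the tool goes at most 62.5 mm and 10.7 degrees, less where a joint would pass 70% of its speed; a pose out of reach is approached as far as the arm can. A call with a number of a shift or a turn outside -1 to 1 is refused whole. A call with a gripper value outside its range is refused whole. "fingers" is the closure, from -1 (fully open) to 1 (shut), set as the call begins (left out, the last holds). The fingers move at their own pace and stop on an object; "force" is the grip in N (left out, the last holds). Time passes only in rows, so rows that repeat a pose let the fingers close, or fill a call up. It gives the time, the measured TCP pose, the force, the opening and the grip force at its end, in the units of the state.
- read_state(): the state, without advancing time (a new reading comes with each control period).
- read_camera(name): name is "scene" or "top"; returns a dict with "image" (480x640x3 uint8, red, green, blue), "fx", "fy", "cx", "cy" (pixels), "k1" (the pictures are not rectified: a ray, as slopes to the right and down, at radius r is drawn at 1 + k1 r^2 times it, then the intrinsics apply), "T" (4x4, takes a point from camera to world coordinates). Camera axes: x right, y down, z forward; pixel columns grow to the right and rows downward; lengths in m; the calibration is good to about 2 mm. A picture is of the moment at which its call begins. There is no depth.
- close_job(): hands the job in; it is judged then, once.
The state is a dict: "t": time; "q": joint angles; "dq": joint speeds; "joint_torque": joint torques, N m; "tool_pos": TCP position; "orientation": TCP orientation; "force": force on the tool from outside, world axes, zero at the start; "wrist_torque": the same for the moment, N m; "opening": finger opening in m; "gripper_force": force on a finger pad.
Only numpy, scipy, OpenCV 4.12 (cv2) and the standard library are available. Lean on these libraries where they do the work, as an engineer would, in place of code of your own. Each camera call takes 0.05 s, during which the arm holds its last target. There are 200 camera calls.

## Task

Set out the mat: stand the red spool midway between pin wheel and pin dish, and the blue spool straight behind the wheel and the yellow one straight behind the dish, each with a gap of about 2 cm. Then lay each bobbin flat and centred on the spool of its own colour. Behind means square towards the mat's yellow-striped far edge; leave wheel, dish, white spool and scissors where they are.

Things in the scene. Friction and masses are not known exactly. Their poses are not given: they have to be found in the camera images.
- mat: dark green cutting mat with pale grid lines, fixed to the table, 210 mm (its x) by 300 mm (its y), 3 mm thick; origin at the centre of its underside; its x axis points to the far edge, which has a 10 mm wide yellow stripe, y to the left, z up; turned by up to 0.25 rad from the world axes
- pin_wheel: white round pin wheel with coloured pin heads round its rim, 80 mm across, 14 mm high over the pins, lying loose on the mat; origin at the centre of its underside, axes parallel to the mat's (x towards the striped edge); it and the pin dish stand 180 mm apart side by side (along the mat's y) on the near half of the mat; either may be the left one
- pin_dish: dark steel square open pin dish, 70 x 70 mm, 18 mm high, standing loose on the mat; origin at the centre of its underside, axes parallel to the mat's (x towards the striped edge) and to its own sides
- red_spool: red thread spool standing upright: a plain cylinder 38 mm across, 55 mm high, flat top, about 45 g; origin at the centre of its underside, z up its axis; starts on the bare table beside the mat, to its left or right
- blue_spool: blue thread spool standing upright: a plain cylinder 38 mm across, 55 mm high, flat top, about 45 g; origin at the centre of its underside, z up its axis; starts on the bare table beside the mat, to its left or right
- yellow_spool: yellow thread spool standing upright: a plain cylinder 38 mm across, 55 mm high, flat top, about 45 g; origin at the centre of its underside, z up its axis; starts on the bare table beside the mat, to its left or right
- red_bobbin: red bobbin lying flat (axis upright): a plain cylinder 25 mm across, 12 mm high, about 15 g; origin at the centre of its underside, z up its axis; starts on the bare table beside the mat, to its left or right
- blue_bobbin: blue bobbin lying flat (axis upright): a plain cylinder 25 mm across, 12 mm high, about 15 g; origin at the centre of its underside, z up its axis; starts on the bare table beside the mat, to its left or right
- white_spool: white thread spool standing upright: a plain cylinder 38 mm across, 55 mm high, flat top, about 45 g; origin at the centre of its underside, z up its axis; stands among the other spools and bobbins beside the mat (all at least 60 mm apart, centre to centre), to be left alone
- scissors: scissors with black handles lying flat on the table beyond (further from the robot than) the things left of the mat, about 220 mm long, 100 mm wide, 12 mm high, to be left alone; origin at the pivot, on the table; x towards the blade tips
Things that resemble listed ones, but are neither listed nor needed, are in the scene too. There is more than one size of the blue_spool; the one meant has the size given above. Several things look just like the yellow_spool: the one meant starts farthest to the robot's right.

How it is judged:
By the outcome, as a careful person would: the job done as asked, in the order asked, and still so for the second after the job is handed in, with the robot touching nothing.
It also fails if it takes over 136 s, if anything falls off the work surface, if the arm or the gripper's body presses on something with over 40 N, if the wrist force passes 120 N, or if a joint passes its speed limit or range.

## Working session

There is one attempt and no reset: what is moved stays moved. The work goes in short steps, Python scripts to look and compute and a tool call to move; the robot and the scene stay as the last step left them, time stands still between calls to the robot, and variables do not carry over. Pictures are saved under pics/ and viewed, at most 14 in all, crops included, and the job is handed in when it is done.

Besides the shell and the picture viewer there is one more tool, called after "Call:" as a command line: name --pt "numbers of a row" for each row, then --argument value for the rest. arm_command: Moves the arm, as the interface text tells. Shifts and turns lie within -1 to 1; 1 stands for 0.2 m of shift or pi rad of turn. Its arguments: {"type":"object","properties":{"increments":{"type":"array","items":{"type":"array","items":{"type":"number","minimum":-1,"maximum":1}}},"fingers":{"type":"number"},"force":{"type":"number"}},"required":["increments"]}

```bash
mkdir -p pics; python3 - <<'E'
from plant import *
import cv2
for n in("top","scene"):
    c=read_camera(n);cv2.imwrite(f"pics/{n}0.png",c["image"][:,:,::-1]);print(n,c["fx"],c["cx"],c["cy"],c["k1"],c["T"].round(3).tolist())
s=read_state();print(s)
E
```

```text
top 478.85002675123224 318.20292421490217 228.41071580668608 0.012462811045590987 [[-0.023, -0.993, 0.117, 0.374], [-1.0, 0.023, 0.001, -0.008], [-0.004, -0.117, -0.993, 1.065], [0.0, 0.0, 0.0, 1.0]]
scene 555.4159866590267 317.7166190223006 240.70017944560078 -0.09567336876088588 [[0.652, 0.647, -0.395, 0.954], [0.758, -0.546, 0.357, -0.415], [0.016, -0.533, -0.846, 1.002], [0.0, 0.0, 0.0, 1.0]]
{'t': 0.1, 'q': array([ 1.01560719e+00,  1.31058707e-01,  1.48918095e+00,  5.09045613e-05,
        1.52301431e+00, -8.54144194e-02]), 'dq': array([ 7.73557483e-04, -1.49151732e-03, -2.49830213e-03, -1.42729689e-03,
       -3.34987762e-04,  2.33088379e-05]), 'joint_torque': array([ 1.54954923e-03, -5.61338782e+01, -4.93096447e+01,  7.70160207e-02,
        2.92205682e-02, -1.35575142e-04]), 'tool_pos': array([0.27147759, 0.53483102, 0.40380238]), 'orientation': array([-7.31024257e-01, -3.05476881e+00,  2.45126818e-03]), 'force': array([ 0.0709744 , -0.26951662, -0.14478325]), 'wrist_torque': array([2.68941772e-02, 6.29915936e-05, 1.95802890e-02]), 'gripper_force': 0.0, 'opening': 0.09320018693811696}
```

View pics/top0.png

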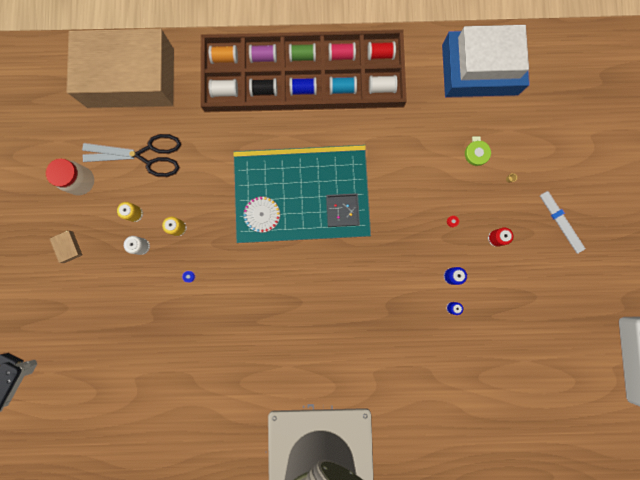

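View pics/scene0.png

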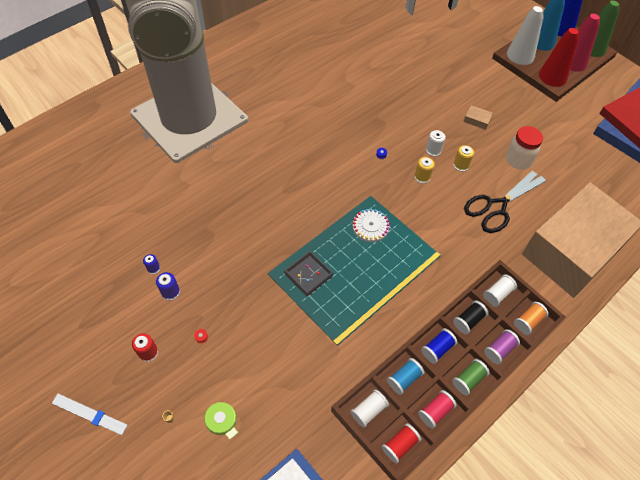

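Candidates in the top view:
- Red spool: (501,237). The red bobbin is at (453,221), and the jar lid and rack spools are rejected.
- Blue spool: big (456,276) or small (455,308). I need the 38 mm × 55 mm one.
- Yellow spool: (125,211) or (172,226). The right-hand one, (172,226), is the one meant.
- Blue bobbin: (189,277).
- White spool: (135,245), left alone.

The wheel is at (262,214) and the dish at (343,210).

```bash
cat > h.py <<'E'
from plant import *
import cv2, numpy as np
from scipy.spatial.transform import Rotation as R
def K(c): return np.array([[c["fx"],0,c["cx"]],[0,c["fy"],c["cy"]],[0,0,1.]]),np.array([c["k1"],0,0,0.])
def ray(c,p,z):
    k,d=K(c); u=cv2.undistortPoints(np.float64(p).reshape(-1,1,2),k,d).reshape(-1,2)
    T=c["T"]; v=np.c_[u,np.ones(len(u))]@T[:3,:3].T; o=T[:3,3]
    return (o+v*((z-o[2])/v[:,2])[:,None])[:,:2]
def proj(c,P):
    k,d=K(c); T=np.linalg.inv(c["T"])
    return cv2.projectPoints(np.float64(P).reshape(-1,1,3),cv2.Rodrigues(T[:3,:3])[0],T[:3,3],k,d)[0].reshape(-1,2)
def hsv(c): return cv2.cvtColor(c["image"],cv2.COLOR_RGB2HSV)
def blob(m,near,rad=25):
    w=np.zeros(m.shape,np.uint8); cv2.circle(w,tuple(int(round(x)) for x in near),int(rad),1,-1)
    n,l,s,ce=cv2.connectedComponentsWithStats((m.astype(np.uint8))*w,connectivity=8)
    i=1+np.argmax(s[1:,4]); return ce[i],s[i],(l==i)
E
python3 - <<'E'
from h import *
t=read_camera("top");s=read_camera("scene")
def crop(c,x,y,w,h,f): return cv2.resize(c["image"][y:y+h,x:x+w],None,fx=f,fy=f,interpolation=cv2.INTER_NEAREST)
a=crop(t,430,200,100,125,4);b=crop(t,100,190,110,100,4)[:400]
H=600;out=np.zeros((600,800,3),np.uint8);out[:500,:400]=a;out[:400,400:800]=b[:,:400]
cv2.imwrite("pics/c1.png",out[:,:,::-1])
a=crop(s,130,240,85,125,4);b=crop(s,365,120,115,70,4);out[:]=0;out[:500,:340]=a;out[:280,340:800]=b
cv2.imwrite("pics/c2.png",out[:,:,::-1])
# mat
h=hsv(t);g=(h[...,0]>75)&(h[...,0]<95)&(h[...,1]>90)
y=(h[...,0]>22)&(h[...,0]<32)&(h[...,1]>150)
m=g.copy();m[:140]=0
ce,st,mm=blob(cv2.morphologyEx((g|y).astype(np.uint8),cv2.MORPH_CLOSE,np.ones((5,5))),(302,195),100)
print(st)
cn=max(cv2.findContours(mm.astype(np.uint8),0,1)[0],key=cv2.contourArea)
w=ray(t,cv2.convexHull(cn).reshape(-1,2),0.003).astype(np.float32)
r=cv2.minAreaRect(w);print("mat",r)
print("tool R",R.from_rotvec(read_state()["orientation"]).as_matrix().round(3).tolist())
print("rough",ray(t,[(501,236),(457,275),(455,308),(172,226),(125,211)],.055).round(3).tolist(),ray(t,[(189,277),(453,221)],.012).round(3).tolist(),ray(t,[(262,214),(343,210)],.015).round(3).tolist())
E
```

```text
[ 234  146  136   97 9845]
mat ((0.5799149870872498, 0.029730960726737976), (0.20639480650424957, 0.2974247336387634), 1.6071264743804932)
tool R [[-0.892, 0.453, -0.001], [0.453, 0.892, -0.001], [0.0, -0.001, -1.0]]
rough [[0.468, -0.393], [0.388, -0.296], [0.32, -0.287], [0.505, 0.303], [0.54, 0.404]] [[0.398, 0.278], [0.508, -0.306]] [[0.533, 0.117], [0.537, -0.063]]
```

View pics/c1.png

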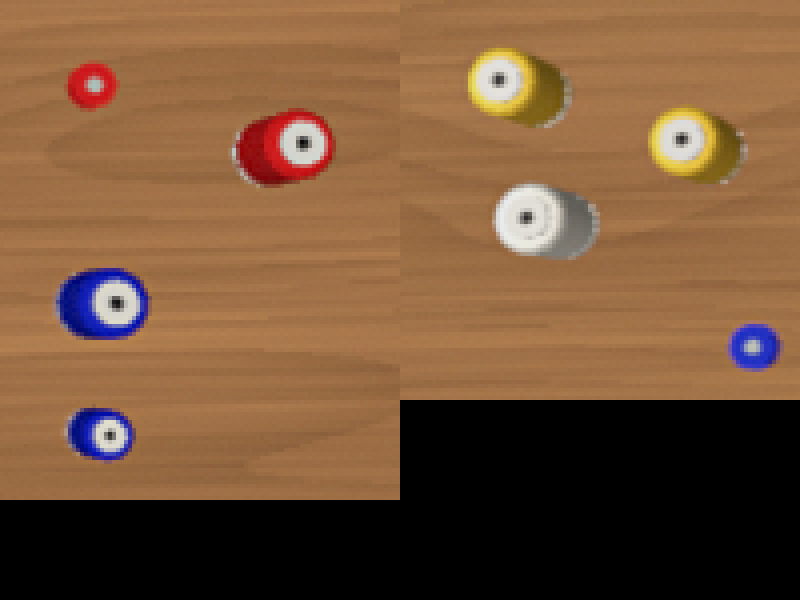

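View pics/c2.png

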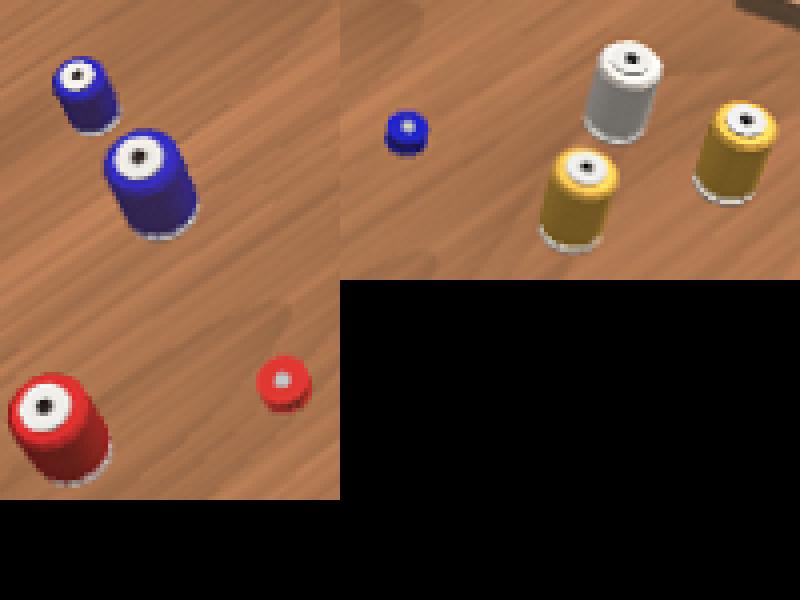

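The crops show the red and big blue spools at full size, with the small blue as a decoy, and the right-hand yellow at (172,226) as the target. Next I measure precisely in both views.

```bash
cat > meas.py <<'E'
from h import *
def disc(c,P,z,wmin=150,rad=9,smax=60):
    """centre of the pale label on a top face at height z near world xy P"""
    p=proj(c,[[P[0],P[1],z]])[0]; h=hsv(c); m=(h[...,1]<smax)&(h[...,2]>wmin)
    ce,st,mm=blob(m,p,rad); cn=np.vstack(cv2.findContours(mm.astype(np.uint8),cv2.RETR_EXTERNAL,1)[0])
    f=np.zeros(mm.shape,np.uint8); cv2.drawContours(f,[cv2.convexHull(cn)],-1,1,-1)
    yy,xx=np.nonzero(f); q=(xx.mean(),yy.mean()); return ray(c,[q],z)[0],len(xx),np.round(q,1)
def colour(c,P,z,h0,h1,rad,smin=100,vmin=60):
    p=proj(c,[[P[0],P[1],z]])[0]; h=hsv(c); H=h[...,0].astype(int)
    m=((H-h0)%180<=(h1-h0)%180)&(h[...,1]>smin)&(h[...,2]>vmin)
    return blob(m,p,rad)
E
python3 - <<'E'
from meas import *
t=read_camera("top");s=read_camera("scene")
for n,P,z,r in[("red",(.468,-.393),.055,8),("blue",(.388,-.296),.055,8),("yellow",(.505,.303),.055,8),("bbob",(.398,.278),.012,4),("rbob",(.508,-.306),.012,4)]:
    sm=60 if z>.05 else 110
    print(n,*[(a[0].round(4).tolist(),a[1],a[2].tolist()) for a in(disc(t,P,z,150 if z>.05 else 130,r,sm),disc(s,P,z,150 if z>.05 else 130,r,sm))])
for c,nm in((t,"t"),(s,"s")):
    h=hsv(c)
    # wheel: pale disc top, ~10mm above table
    p=proj(c,[[.533,.117,.012]])[0]; ce,st,mm=blob((h[...,1]<70)&(h[...,2]>130),p,24)
    cn=cv2.convexHull(np.vstack(cv2.findContours(mm.astype(np.uint8),0,1)[0])).reshape(-1,2)
    w=ray(c,cn,.010).astype(np.float32); print(nm,"wheel",cv2.minEnclosingCircle(w),cv2.fitEllipse(w))
    p=proj(c,[[.537,-.063,.015]])[0]; ce,st,mm=blob((h[...,1]<95)&(h[...,2]<110),p,35)
    cn=cv2.convexHull(np.vstack(cv2.findContours(mm.astype(np.uint8),0,1)[0])).reshape(-1,2)
    w=ray(c,cn,.021).astype(np.float32); print(nm,"dish",cv2.minAreaRect(w))
E
```

```text
red ([0.4686, -0.4002], 80, [504.4, 235.5]) ([0.4678, -0.3991], 83, [142.2, 340.3])
blue ([0.3873, -0.2988], 106, [458.6, 275.2]) ([0.3867, -0.299], 108, [164.4, 279.1])
yellow ([0.5087, 0.3076], 94, [170.0, 224.5]) ([0.5094, 0.3071], 65, [426.2, 161.6])
bbob ([0.399, 0.2809], 13, [187.6, 276.4]) ([0.3994, 0.2817], 9, [381.7, 151.1])
rbob ([0.5083, -0.3067], 13, [453.4, 220.6]) ([0.5073, -0.306], 14, [200.3, 334.5])
t wheel ((0.5330754518508911, 0.11852283030748367), 0.041499122977256775) ((0.5336488485336304, 0.11876989156007767), (0.07986675202846527, 0.08178997039794922), 12.244964599609375)
t dish ((0.5370727777481079, -0.06137016415596008), (0.07262355089187622, 0.07066112756729126), 1.6567051410675049)
s wheel ((0.5305866003036499, 0.11794204264879227), 0.042508434504270554) ((0.5321654677391052, 0.11865082383155823), (0.07974512875080109, 0.08256233483552933), 35.15813064575195)
s dish ((0.5408427119255066, -0.06438528746366501), (0.07865148782730103, 0.07698386162519455), 1.7876670360565186)
```

Call:
arm_command --pt "0 0 -0.1 0 0 -0.04" --pt "0 0 -0.1 0 0 -0.09" --pt "0 0 -0.1 0 0 -0.158" --pt "0 0 -0.1 0 0 -0.158" --pt "0 0 -0.1 0 0 -0.158" --fingers -1 --force 15

```text
t: 0.92
tool_pos: [0.2716, 0.535, 0.4246]
orientation: [0.036, -3.141, 0.0]
force: [0.4, 1.1, 0.5]
opening: 0.0931
gripper_force: 0.0
```

```bash
cat > go.py <<'E'
from h import *
def go(*pts,start=None):
    s=read_state(); M=R.from_rotvec(s["orientation"]).as_matrix(); p=s["tool_pos"] if start is None else np.array(start)
    for q in pts: q=np.array(q); print("to",q,"inc",(M.T@(q-p)/.2).round(3)); p=q
E
python3 - <<'E'
from meas import *; from go import go
t=read_camera("top");s=read_camera("scene")
r=[disc(c,(.4695,-.402),.055,150,10)for c in(t,s)];print(r)
x,y=(r[0][0]+r[1][0])/2
go((x,y,.30),(x,y,.216),(x,y,.30),(.5352,.0285,.30))
E
```

```text
[(array([ 0.46871051, -0.40169255]), 94, array([505.2, 235.4])), (array([ 0.4681189 , -0.40223995]), 119, array([140.8, 341.4]))]
to [ 0.4684147  -0.40196625  0.3       ] inc [-0.872 -4.707  0.624]
to [ 0.4684147  -0.40196625  0.216     ] inc [-0.    0.    0.42]
to [ 0.4684147  -0.40196625  0.3       ] inc [ 0.   -0.   -0.42]
to [0.5352 0.0285 0.3   ] inc [-0.385  2.144 -0.   ]
```

Call:
arm_command --pt "-0.11 -0.24 0 0 0 0" --pt "-0.22 -0.48 0 0 0 0" --pt "-0.33 -0.72 0 0 0 0" --pt "-0.436 -0.95 0 0 0 0" --pt "-0.436 -0.95 0 0 0 0"

```text
t: 1.65
tool_pos: [0.3651, 0.3449, 0.425]
orientation: [-0.032, 3.141, -0.001]
force: [0.1, 0.1, -0.2]
opening: 0.0927
gripper_force: 0.0
```

Call:
arm_command --pt "-0.11 -0.24 0 0 0 0" --pt "-0.22 -0.48 0 0 0 0" --pt "-0.33 -0.72 0 0 0 0" --pt "-0.436 -0.95 0 0 0 0" --pt "-0.436 -0.95 0 0 0 0"

```text
t: 2.28
tool_pos: [0.457, 0.158, 0.4247]
orientation: [-0.033, 3.141, -0.0]
force: [-0.4, -0.2, 0.4]
opening: 0.0931
gripper_force: 0.0
```

Call:
arm_command --pt "0 -0.24 0 0 0 0" --pt "0 -0.48 0 0 0 0" --pt "0 -0.72 0 0 0 0" --pt "0 -0.95 0 0 0 0" --pt "0 -0.95 0 0 0 0"

```text
t: 2.9
tool_pos: [0.4612, -0.031, 0.4248]
orientation: [-0.036, 3.141, 0.0]
force: [-1.1, -0.7, 0.6]
opening: 0.0928
gripper_force: 0.0
```

Call:
arm_command --pt "0 -0.24 0.1 0 0 0" --pt "0 -0.48 0.2 0 0 0" --pt "0 -0.72 0.3 0 0 0" --pt "0 -0.95 0.4 0 0 0" --pt "0 -0.95 0.4 0 0 0"

```text
t: 3.52
tool_pos: [0.4663, -0.2202, 0.3425]
orientation: [0.038, -3.139, -0.003]
force: [0.3, 0.7, -1.0]
opening: 0.0931
gripper_force: 0.0
```

Call:
arm_command --pt "0 -0.24 0.1 0 0 0" --pt "0 -0.48 0.2 0 0 0" --pt "0 -0.72 0.224 0 0 0" --pt "0 -0.907 0.224 0 0 0" --pt "0 -0.907 0.224 0 0 0"

```text
t: 4.15
tool_pos: [0.4724, -0.4014, 0.3003]
orientation: [-0.04, 3.141, -0.0]
force: [-0.6, 0.6, -0.8]
opening: 0.0931
gripper_force: 0.0
```

Call:
arm_command --pt "0.02 0 0.15 0 0 0" --pt "0.02 0 0.3 0 0 0" --pt "0.02 0 0.42 0 0 0" --pt "0.02 0 0.42 0 0 0" --pt "0.02 0 0.42 0 0 0"

```text
t: 4.78
tool_pos: [0.4682, -0.4005, 0.2174]
orientation: [-0.044, 3.14, -0.001]
force: [-0.6, 0.3, 0.7]
opening: 0.0928
gripper_force: 0.0
```

Call:
arm_command --pt "0 0 0 0 0 0" --pt "0 0 0 0 0 0" --pt "0 0 0 0 0 0" --pt "0 0 0 0 0 0" --pt "0 0 0 0 0 0" --fingers 1 --force 15

```text
t: 5.4
tool_pos: [0.4669, -0.4016, 0.2159]
orientation: [0.041, -3.141, -0.0]
force: [-0.5, -0.7, -0.4]
opening: 0.0477
gripper_force: 0.0
```

Call:
arm_command --pt "0 0 0 0 0 0" --pt "0 0 0 0 0 0" --pt "0 0 0 0 0 0" --pt "0 0 -0.1 0 0 0" --pt "0 0 -0.2 0 0 0"

```text
t: 6.02
tool_pos: [0.4671, -0.4016, 0.2577]
orientation: [-0.042, 3.141, -0.001]
force: [1.1, -0.6, 0.1]
opening: 0.0377
gripper_force: 15.0
```

Call:
arm_command --pt "0 0 -0.1 0 0 0" --pt "0 0 -0.22 0 0 0" --pt "0 0 -0.22 0 0 0" --pt "0 0 -0.22 0 0 0" --pt "0 0 -0.22 0 0 0"

```text
t: 6.65
tool_pos: [0.4666, -0.4012, 0.2986]
orientation: [0.042, -3.14, -0.002]
force: [0.4, 0.3, -0.6]
opening: 0.0378
gripper_force: 15.0
```

```bash
python3 - <<'E'
from meas import *; from go import go
c=read_camera("scene");cv2.imwrite("pics/g1.png",c["image"][250:430,60:300][:,:,::-1])
print(read_state()["tool_pos"],R.from_rotvec(read_state()["orientation"]).as_matrix()[:2,1])
go((.5352,.0285,.30))
E
```

```text
[ 0.46663243 -0.40122147  0.29861239] [-0.02651302  0.9996473 ]
to [0.5352 0.0285 0.3   ] inc [-0.4    2.139 -0.004]
```

View pics/g1.png

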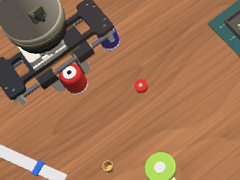

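The red spool is held upright between the pads, at crop pixel (72,73). I'm carrying it to the mat.

Call:
arm_command --pt "-0.04 0.24 0 0 0 0" --pt "-0.08 0.48 0 0 0 0" --pt "-0.12 0.72 0 0 0 0" --pt "-0.17 0.95 0 0 0 0" --pt "-0.17 0.95 0 0 0 0"

```text
t: 7.32
tool_pos: [0.4961, -0.2079, 0.2991]
orientation: [0.048, -3.14, -0.002]
force: [0.6, -0.6, -0.1]
opening: 0.0375
gripper_force: 15.0
```

Call:
arm_command --pt "-0.04 0.24 0 0 0 0" --pt "-0.08 0.48 0 0 0 0" --pt "-0.12 0.72 0 0 0 0" --pt "-0.17 0.95 0 0 0 0" --pt "-0.17 0.95 0 0 0 0"

```text
t: 7.95
tool_pos: [0.5251, -0.0181, 0.2995]
orientation: [0.047, -3.141, -0.001]
force: [-0.3, -0.7, 0.3]
opening: 0.0374
gripper_force: 15.0
```

Call:
arm_command --pt "-0.03 0.12 0 0 0 0" --pt "-0.054 0.239 0 0 0 0" --pt "-0.054 0.239 0 0 0 0" --pt "-0.054 0.239 0 0 0 0" --pt "-0.054 0.239 0 0 0 0"

```text
t: 8.57
tool_pos: [0.5343, 0.027, 0.2998]
orientation: [0.04, -3.141, 0.001]
force: [-0.7, 0.3, 0.1]
opening: 0.0381
gripper_force: 15.0
```

```bash
python3 - <<'E'
from meas import *; from go import go
print(read_state()["tool_pos"],R.from_rotvec(read_state()["orientation"]).as_matrix()[:2,1])
go((.534,.0285,.2195))
E
```

```text
[0.53432249 0.0269736  0.29980915] [-0.02533562  0.99967894]
to [0.534  0.0285 0.2195] inc [0.001 0.008 0.402]
```

Call:
arm_command --pt "0 0.008 0.15 0 0 0" --pt "0 0.008 0.3 0 0 0" --pt "0 0.008 0.38 0 0 0" --pt "0 0.008 0.4 0 0 0" --pt "0 0.008 0.4 0 0 0"

```text
t: 9.2
tool_pos: [0.5347, 0.0296, 0.2206]
orientation: [-0.041, 3.141, -0.0]
force: [0.3, 0.3, 0.9]
opening: 0.0379
gripper_force: 15.0
```

Call:
arm_command --pt "0 0 0.003 0 0 0" --pt "0 0 0.003 0 0 0" --pt "0 0 0.003 0 0 0" --pt "0 0 0.003 0 0 0" --pt "0 0 0.003 0 0 0"

```text
t: 9.82
tool_pos: [0.5343, 0.0298, 0.2194]
orientation: [-0.042, 3.141, 0.0]
force: [0.8, -0.3, -0.4]
opening: 0.0375
gripper_force: 15.0
```

Call:
arm_command --pt "0 0 0 0 0 0" --pt "0 0 0 0 0 0" --pt "0 0 0 0 0 0" --pt "0 0 0 0 0 0" --pt "0 0 0 0 0 0" --fingers -0.4

```text
t: 10.45
tool_pos: [0.5343, 0.0298, 0.2193]
orientation: [0.042, -3.141, 0.0]
force: [-1.1, 0.1, -0.9]
opening: 0.0651
gripper_force: 0.0
```

Call:
arm_command --pt "0 0 -0.1 0 0 0" --pt "0 0 -0.25 0 0 0" --pt "0 0 -0.4 0 0 0" --pt "0 0 -0.4 0 0 0" --pt "0 0 -0.4 0 0 0"

```text
t: 11.08
tool_pos: [0.5341, 0.0298, 0.2985]
orientation: [0.042, -3.141, -0.0]
force: [-0.6, 0.2, -0.2]
opening: 0.065
gripper_force: 0.0
```

```bash
python3 - <<'E'
from meas import *; from go import go
s=read_camera("scene")
for c in(s,read_camera("top")):
  try: print(disc(c,(.5352,.0285),.058,150,8))
  except Exception as e: print(e)
go((.387,-.2989,.30),(.387,-.2989,.216))
E
```

```text
(array([0.53599367, 0.02910276]), 83, array([342.1, 235.9]))
(array([0.52642038, 0.0296454 ]), 6, array([300.5, 213. ]))
to [ 0.387  -0.2989  0.3   ] inc [ 0.777 -1.624 -0.01 ]
to [ 0.387  -0.2989  0.216 ] inc [-0.001 -0.     0.42 ]
```

The red spool stands within 1 mm of its target. The blue spool is next.

Call:
arm_command --pt "0.1 -0.2 0 0 0 0" --pt "0.2 -0.4 0 0 0 0" --pt "0.3 -0.6 0 0 0 0" --pt "0.39 -0.812 0 0 0 0" --pt "0.39 -0.812 0 0 0 0"

```text
t: 11.8
tool_pos: [0.4593, -0.1367, 0.2981]
orientation: [0.036, -3.139, -0.0]
force: [0.4, 1.0, 0.4]
opening: 0.0649
gripper_force: 0.0
```

Call:
arm_command --pt "0.1 -0.2 0 0 0 0" --pt "0.2 -0.4 0 0 0 0" --pt "0.3 -0.6 0 0 0 0" --pt "0.387 -0.812 0 0 0 0" --pt "0.387 -0.812 0 0 0 0"

```text
t: 12.42
tool_pos: [0.387, -0.3004, 0.2986]
orientation: [0.037, -3.141, -0.001]
force: [0.2, 0.1, 0.9]
opening: 0.0655
gripper_force: 0.0
```

```bash
python3 - <<'E'
from meas import *; from go import go
print(read_state()["tool_pos"])
go((.387,-.2989,.216))
E
```

```text
[ 0.38695846 -0.30039079  0.29857606]
to [ 0.387  -0.2989  0.216 ] inc [-0.001  0.007  0.413]
```

Call:
arm_command --pt "0 0.007 0.15 0 0 0" --pt "0 0.007 0.3 0 0 0" --pt "0 0.007 0.413 0 0 0" --pt "0 0.007 0.413 0 0 0" --pt "0 0.007 0.413 0 0 0"

```text
t: 13.05
tool_pos: [0.3882, -0.297, 0.2173]
orientation: [-0.043, 3.141, 0.0]
force: [1.1, 0.1, 0.3]
opening: 0.0648
gripper_force: 0.0
```

Call:
arm_command --pt "0 0 0 0 0 0" --pt "0 0 0 0 0 0" --pt "0 0 0 0 0 0" --pt "0 0 0 0 0 0" --pt "0 0 0 0 0 0" --fingers 1

```text
t: 13.68
tool_pos: [0.3877, -0.2978, 0.2172]
orientation: [-0.041, 3.141, -0.001]
force: [-0.8, -0.7, 2.5]
opening: 0.0376
gripper_force: 15.0
```

Call:
arm_command --pt "0 0 0 0 0 0" --pt "0 0 0 0 0 0" --pt "0 0 -0.1 0 0 0" --pt "0 0 -0.25 0 0 0" --pt "0 0 -0.42 0 0 0"

```text
t: 14.3
tool_pos: [0.3871, -0.2972, 0.3005]
orientation: [0.042, -3.14, -0.003]
force: [0.5, -0.9, 0.6]
opening: 0.0378
gripper_force: 15.0
```

Call:
arm_command --pt "-0.1 0.17 0 0 0 0" --pt "-0.2 0.34 0 0 0 0" --pt "-0.3 0.52 0 0 0 0" --pt "-0.393 0.69 0 0 0 0" --pt "-0.393 0.69 0 0 0 0"

```text
t: 14.92
tool_pos: [0.463, -0.1556, 0.3002]
orientation: [0.047, -3.141, -0.001]
force: [-0.1, 0.5, -0.7]
opening: 0.0378
gripper_force: 15.0
```

Call:
arm_command --pt "-0.1 0.17 0 0 0 0" --pt "-0.2 0.34 0 0 0 0" --pt "-0.3 0.52 0 0 0 0" --pt "-0.393 0.69 0 0 0 0" --pt "-0.393 0.69 0 0 0 0"

```text
t: 15.55
tool_pos: [0.5378, -0.0165, 0.3003]
orientation: [0.046, -3.141, -0.0]
force: [-0.7, -0.2, -0.2]
opening: 0.0377
gripper_force: 15.0
```

Call:
arm_command --pt "-0.1 0.17 0 0 0 0" --pt "-0.2 0.34 0 0 0 0" --pt "-0.3 0.52 0 0 0 0" --pt "-0.393 0.69 0 0 0 0" --pt "-0.393 0.69 0 0 0 0"

```text
t: 16.18
tool_pos: [0.6127, 0.1228, 0.3002]
orientation: [0.044, -3.141, 0.0]
force: [-0.6, -1.0, -1.9]
opening: 0.0377
gripper_force: 15.0
```

```bash
python3 - <<'E'
from meas import *; from go import go
print(read_state()["tool_pos"])
go((.612,.1207,.2195))
E
```

```text
[0.61273652 0.12280465 0.30019128]
to [0.612  0.1207 0.2195] inc [ 0.004 -0.01   0.403]
```

Call:
arm_command --pt "0.004 -0.01 0.15 0 0 0" --pt "0.004 -0.01 0.3 0 0 0" --pt "0.004 -0.01 0.37 0 0 0" --pt "0.004 -0.01 0.398 0 0 0" --pt "0.004 -0.01 0.398 0 0 0"

```text
t: 16.8
tool_pos: [0.6119, 0.12, 0.2219]
orientation: [-0.041, 3.14, -0.0]
force: [-0.5, -0.4, -0.2]
opening: 0.0374
gripper_force: 15.0
```

Call:
arm_command --pt "0 0 0.002 0 0 0" --pt "0 0 0.002 0 0 0" --pt "0 0 0.002 0 0 0" --pt "0 0 0.002 0 0 0" --pt "0 0 0.002 0 0 0"

```text
t: 17.42
tool_pos: [0.6115, 0.1206, 0.2207]
orientation: [0.042, -3.141, 0.0]
force: [0.2, 0.6, -0.8]
opening: 0.0378
gripper_force: 15.0
```

Call:
arm_command --pt "0 0 0 0 0 0" --pt "0 0 0 0 0 0" --pt "0 0 0 0 0 0" --pt "0 0 0 0 0 0" --pt "0 0 0 0 0 0" --fingers -0.4

```text
t: 18.05
tool_pos: [0.6116, 0.1205, 0.2208]
orientation: [-0.042, 3.141, 0.0]
force: [0.3, 0.3, 0.2]
opening: 0.0653
gripper_force: 0.0
```

Call:
arm_command --pt "0 0 -0.1 0 0 0" --pt "0 0 -0.25 0 0 0" --pt "0 0 -0.4 0 0 0" --pt "0 0 -0.4 0 0 0" --pt "0 0 -0.4 0 0 0"

```text
t: 18.68
tool_pos: [0.6114, 0.1205, 0.3009]
orientation: [-0.042, 3.141, 0.0]
force: [-0.6, -0.3, -0.9]
opening: 0.0649
gripper_force: 0.0
```

Call:
arm_command --pt "0.12 0.24 0 0 0 0" --pt "0.24 0.48 0 0 0 0" --pt "0.36 0.72 0 0 0 0" --pt "0.491 0.947 0 0 0 0" --pt "0.491 0.947 0 0 0 0"

```text
t: 19.3
tool_pos: [0.5058, 0.3098, 0.2991]
orientation: [0.049, -3.138, 0.001]
force: [-1.0, 0.2, 0.2]
opening: 0.0647
gripper_force: 0.0
```

```bash
python3 - <<'E'
from meas import *; from go import go
print(read_state()["tool_pos"])
for n in("scene","top"): print(disc(read_camera(n),(.612,.1207),.058,150,8))
go((.509,.3074,.216),(.509,.3074,.3),(.6115,-.06,.3))
E
```

```text
[0.50582473 0.3098321  0.29907437]
(array([0.61027706, 0.11950606]), 89, array([399.6, 235.3]))
(array([0.61009942, 0.12028924]), 97, array([257.5, 175.4]))
to [0.509  0.3074 0.216 ] inc [-0.007  0.001  0.417]
to [0.509  0.3074 0.3   ] inc [ 0.001 -0.001 -0.42 ]
to [ 0.6115 -0.06    0.3   ] inc [-0.461 -1.851  0.002]
```

Call:
arm_command --pt "-0.007 0.001 0.15 0 0 0" --pt "-0.007 0.001 0.3 0 0 0" --pt "-0.007 0.001 0.417 0 0 0" --pt "-0.007 0.001 0.417 0 0 0" --pt "-0.007 0.001 0.417 0 0 0"

```text
t: 20.02
tool_pos: [0.5106, 0.3068, 0.2181]
orientation: [-0.04, 3.141, 0.0]
force: [-0.1, 0.3, 0.6]
opening: 0.0651
gripper_force: 0.0
```

Call:
arm_command --pt "0 0 0 0 0 0" --pt "0 0 0 0 0 0" --pt "0 0 0 0 0 0" --pt "0 0 0 0 0 0" --pt "0 0 0 0 0 0" --fingers 1

```text
t: 20.65
tool_pos: [0.5099, 0.3076, 0.2178]
orientation: [-0.042, 3.141, 0.0]
force: [0.6, -0.2, 3.8]
opening: 0.0378
gripper_force: 15.0
```

Call:
arm_command --pt "0 0 0 0 0 0" --pt "0 0 0 0 0 0" --pt "0 0 -0.1 0 0 0" --pt "0 0 -0.25 0 0 0" --pt "0 0 -0.42 0 0 0"

```text
t: 21.28
tool_pos: [0.5094, 0.3073, 0.3025]
orientation: [0.042, -3.14, 0.001]
force: [-0.0, -0.5, -0.7]
opening: 0.0375
gripper_force: 15.0
```

Call:
arm_command --pt "-0.06 -0.23 0 0 0 0" --pt "-0.12 -0.46 0 0 0 0" --pt "-0.18 -0.7 0 0 0 0" --pt "-0.23 -0.926 0 0 0 0" --pt "-0.23 -0.926 0 0 0 0"

```text
t: 21.9
tool_pos: [0.5613, 0.1206, 0.3023]
orientation: [-0.035, 3.141, -0.001]
force: [-0.0, 0.3, -1.4]
opening: 0.038
gripper_force: 15.0
```

Call:
arm_command --pt "-0.06 -0.23 0 0 0 0" --pt "-0.12 -0.46 0 0 0 0" --pt "-0.18 -0.7 0 0 0 0" --pt "-0.231 -0.925 0 0 0 0" --pt "-0.231 -0.925 0 0 0 0"

```text
t: 22.52
tool_pos: [0.6122, -0.0623, 0.302]
orientation: [-0.037, 3.141, -0.001]
force: [0.3, 0.1, -0.4]
opening: 0.0374
gripper_force: 15.0
```

```bash
python3 - <<'E'
from meas import *; from go import go
print(read_state()["tool_pos"],read_camera("top")["k1"])
go((.612,-.06,.2195))
E
```

```text
[ 0.61218336 -0.06232048  0.3019846 ] 0.012462811045590987
to [ 0.612  -0.06    0.2195] inc [-0.001  0.003  0.411]
```

Call:
arm_command --pt "-0.001 0.003 0.15 0 0 0" --pt "-0.001 0.003 0.3 0 0 0" --pt "-0.001 0.003 0.38 0 0 0" --pt "-0.001 0.003 0.405 0 0 0" --pt "-0.001 0.003 0.405 0 0 0"

```text
t: 23.2
tool_pos: [0.6123, -0.0587, 0.2213]
orientation: [-0.043, 3.14, 0.0]
force: [-0.0, -0.6, -0.2]
opening: 0.038
gripper_force: 15.0
```

Call:
arm_command --pt "0 0 0.002 0 0 0" --pt "0 0 0.002 0 0 0" --pt "0 0 0.002 0 0 0" --pt "0 0 0.002 0 0 0" --pt "0 0 0.002 0 0 0"

```text
t: 23.82
tool_pos: [0.6122, -0.0595, 0.2205]
orientation: [-0.042, 3.14, 0.0]
force: [-1.4, 1.3, 5.2]
opening: 0.0374
gripper_force: 15.0
```

Call:
arm_command --pt "0 0 0 0 0 0" --pt "0 0 0 0 0 0" --pt "0 0 0 0 0 0" --pt "0 0 0 0 0 0" --pt "0 0 0 0 0 0" --fingers -0.4

```text
t: 24.45
tool_pos: [0.6119, -0.0596, 0.2198]
orientation: [0.042, -3.141, 0.0]
force: [0.0, -0.9, 0.8]
opening: 0.0651
gripper_force: 0.0
```

Call:
arm_command --pt "0 0 -0.1 0 0 0" --pt "0 0 -0.25 0 0 0" --pt "0 0 -0.4 0 0 0" --pt "0 0 -0.4 0 0 0" --pt "0 0 -0.4 0 0 0"

```text
t: 25.08
tool_pos: [0.6118, -0.0595, 0.3001]
orientation: [-0.042, 3.141, -0.0]
force: [-0.2, -0.8, -0.0]
opening: 0.0652
gripper_force: 0.0
```

Call:
arm_command --pt "0.07 -0.15 0 0 0 0" --pt "0.14 -0.3 0 0 0 0" --pt "0.21 -0.45 0 0 0 0" --pt "0.275 -0.609 0 0 0 0" --pt "0.275 -0.609 0 0 0 0"

```text
t: 25.7
tool_pos: [0.5589, -0.1845, 0.2984]
orientation: [0.037, -3.139, -0.001]
force: [-0.5, 0.1, -0.5]
opening: 0.0652
gripper_force: 0.0
```

Call:
arm_command --pt "0.07 -0.15 0 0 0 0" --pt "0.14 -0.3 0 0 0 0" --pt "0.21 -0.45 0 0 0 0" --pt "0.276 -0.61 0 0 0 0" --pt "0.276 -0.61 0 0 0 0"

```text
t: 26.32
tool_pos: [0.5076, -0.3071, 0.2989]
orientation: [0.038, -3.14, -0.001]
force: [-0.1, -0.1, 0.2]
opening: 0.065
gripper_force: 0.0
```

```bash
python3 - <<'E'
from meas import *; from go import go
c=read_camera("top");d=read_camera("scene")
cv2.imwrite("pics/m1.png",cv2.resize(c["image"][130:260,210:400],None,fx=4,fy=4)[:,:,::-1])
for n,P in(("r",(.5352,.0285)),("b",(.61,.12)),("y",(.611,-.061))): print(n,disc(c,P,.058,150,8),disc(d,P,.058,150,8))
print(read_state()["tool_pos"]);go((.5078,-.3064,.1885))
E
```

```text
r (array([0.53609603, 0.02946419]), 88, array([300.5, 208.5])) (array([0.53599367, 0.02910276]), 83, array([342.1, 235.9]))
b (array([0.61009942, 0.12028924]), 97, array([257.5, 175.4])) (array([0.61027706, 0.11950606]), 89, array([399.6, 235.3]))
y (array([ 0.61019092, -0.05952587]), 84, array([341.3, 173.4])) (array([ 0.60998642, -0.05972794]), 105, array([333.5, 286. ]))
[ 0.50832239 -0.3054688   0.29903698]
to [ 0.5078 -0.3064  0.1885] inc [ 0.002 -0.005  0.553]
```

View pics/m1.png

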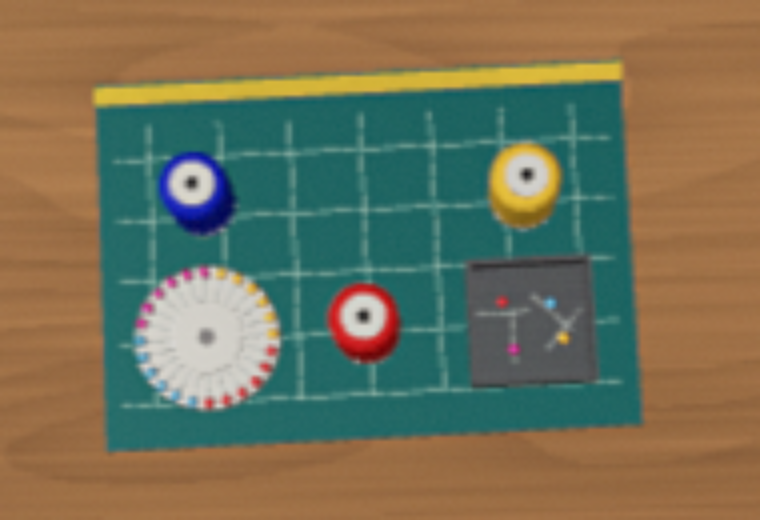

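The mat shows all three spools upright: blue behind the wheel at crop (195,190), yellow behind the dish at (525,180), and red between them at (365,320). Gaps are about 18–19 mm. Next come the bobbins, red first.

Call:
arm_command --pt "0.002 -0.005 0.18 0 0 0" --pt "0.002 -0.005 0.36 0 0 0" --pt "0.002 -0.005 0.5 0 0 0" --pt "0.002 -0.005 0.552 0 0 0" --pt "0.002 -0.005 0.552 0 0 0"

```text
t: 27.05
tool_pos: [0.5082, -0.3063, 0.1892]
orientation: [0.043, -3.141, -0.001]
force: [-0.5, 1.1, -0.0]
opening: 0.0651
gripper_force: 0.0
```

Call:
arm_command --pt "0 0 0 0 0 0" --pt "0 0 0 0 0 0" --pt "0 0 0 0 0 0" --pt "0 0 0 0 0 0" --pt "0 0 0 0 0 0" --fingers 1 --force 10

```text
t: 27.68
tool_pos: [0.5079, -0.3073, 0.1898]
orientation: [-0.042, 3.141, -0.0]
force: [0.1, 0.2, 2.1]
opening: 0.0242
gripper_force: 10.0
```

Call:
arm_command --pt "0 0 0 0 0 0" --pt "0 0 0 0 0 0" --pt "0 0 0 0 0 0" --pt "0 0 -0.1 0 0 0" --pt "0 0 -0.2 0 0 0"

```text
t: 28.3
tool_pos: [0.508, -0.3072, 0.231]
orientation: [-0.042, 3.141, -0.0]
force: [-0.4, -0.9, -0.9]
opening: 0.0245
gripper_force: 10.0
```

Call:
arm_command --pt "0 0 -0.1 0 0 0" --pt "0 0 -0.2 0 0 0" --pt "0 0 -0.3 0 0 0" --pt "0 0 -0.352 0 0 0" --pt "0 0 -0.352 0 0 0"

```text
t: 28.92
tool_pos: [0.5081, -0.3074, 0.301]
orientation: [-0.042, 3.14, -0.002]
force: [-0.4, 0.0, -0.4]
opening: 0.0246
gripper_force: 10.0
```

Call:
arm_command --pt "-0.02 0.2 0 0 0 0" --pt "-0.04 0.4 0 0 0 0" --pt "-0.07 0.6 0 0 0 0" --pt "-0.092 0.837 0 0 0 0" --pt "-0.092 0.837 0 0 0 0"

```text
t: 29.55
tool_pos: [0.5215, -0.1366, 0.2986]
orientation: [0.047, -3.139, -0.002]
force: [-0.2, -1.3, 0.0]
opening: 0.0243
gripper_force: 10.0
```

Call:
arm_command --pt "-0.02 0.2 0 0 0 0" --pt "-0.04 0.4 0 0 0 0" --pt "-0.07 0.6 0 0 0 0" --pt "-0.092 0.837 0 0 0 0" --pt "-0.092 0.837 0 0 0 0"

```text
t: 30.18
tool_pos: [0.5357, 0.0302, 0.2991]
orientation: [0.047, -3.14, -0.001]
force: [-0.4, -0.4, -0.4]
opening: 0.0247
gripper_force: 10.0
```

```bash
python3 - <<'E'
from meas import *; from go import go
d=read_camera("scene");cv2.imwrite("pics/m2.png",cv2.resize(d["image"][150:300,260:420],None,fx=4,fy=4)[:,:,::-1])
read_camera("top");print(read_state()["tool_pos"]);go((.536,.0293,.247))
E
```

```text
[0.53569577 0.02788227 0.29927174]
to [0.536  0.0293 0.247 ] inc [-0.002  0.007  0.261]
```

View pics/m2.png

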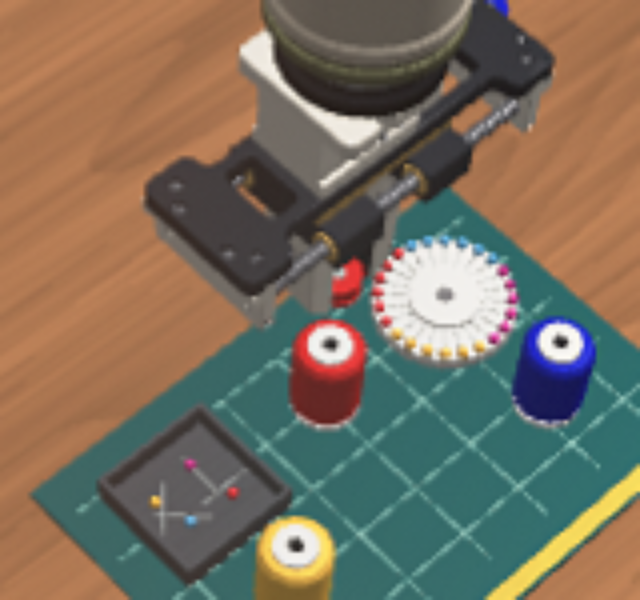

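The red bobbin is in the jaws at crop (345,280), and the spools are untouched. I lower it and then fetch the blue one.

Call:
arm_command --pt "-0.002 0.007 0.1 0 0 0" --pt "-0.002 0.007 0.2 0 0 0" --pt "-0.002 0.007 0.24 0 0 0" --pt "-0.002 0.007 0.255 0 0 0" --pt "-0.002 0.007 0.255 0 0 0"

```text
t: 30.9
tool_pos: [0.5363, 0.0294, 0.2493]
orientation: [-0.041, 3.141, -0.0]
force: [0.6, -0.4, -0.1]
opening: 0.0245
gripper_force: 10.0
```

Call:
arm_command --pt "0 0 0.003 0 0 0" --pt "0 0 0.003 0 0 0" --pt "0 0 0.003 0 0 0" --pt "0 0 0.003 0 0 0" --pt "0 0 0.003 0 0 0"

```text
t: 31.52
tool_pos: [0.5361, 0.0299, 0.2483]
orientation: [0.042, -3.141, 0.0]
force: [0.0, 0.6, -0.4]
opening: 0.0243
gripper_force: 10.0
```

Call:
arm_command --pt "0 0 0 0 0 0" --pt "0 0 0 0 0 0" --pt "0 0 0 0 0 0" --pt "0 0 0 0 0 0" --pt "0 0 0 0 0 0" --fingers -0.2

```text
t: 32.15
tool_pos: [0.5361, 0.0299, 0.2483]
orientation: [0.042, -3.141, 0.0]
force: [-0.3, 0.9, -0.3]
opening: 0.0561
gripper_force: 0.0
```

Call:
arm_command --pt "0 0 -0.05 0 0 0" --pt "0 0 -0.15 0 0 0" --pt "0 0 -0.26 0 0 0" --pt "0 0 -0.26 0 0 0" --pt "0 0 -0.26 0 0 0"

```text
t: 32.78
tool_pos: [0.536, 0.0299, 0.2999]
orientation: [0.042, -3.141, 0.0]
force: [-0.0, -0.1, -0.0]
opening: 0.0558
gripper_force: 0.0
```

Call:
arm_command --pt "0.08 0.16 0 0 0 0" --pt "0.16 0.32 0 0 0 0" --pt "0.24 0.48 0 0 0 0" --pt "0.326 0.639 0 0 0 0" --pt "0.326 0.639 0 0 0 0"

```text
t: 33.4
tool_pos: [0.4661, 0.1574, 0.299]
orientation: [0.046, -3.139, 0.0]
force: [-0.5, -0.7, 0.4]
opening: 0.0559
gripper_force: 0.0
```

Call:
arm_command --pt "0.08 0.16 0 0 0 0" --pt "0.16 0.32 0 0 0 0" --pt "0.24 0.48 0 0 0 0" --pt "0.326 0.639 0 0 0 0" --pt "0.326 0.639 0 0 0 0"

```text
t: 34.02
tool_pos: [0.3983, 0.2827, 0.2995]
orientation: [0.046, -3.14, 0.001]
force: [0.4, -0.6, 0.4]
opening: 0.0556
gripper_force: 0.0
```

```bash
python3 - <<'E'
from meas import *; from go import go
c=read_camera("top");d=read_camera("scene")
for v in(c,d):
    print(disc(v,(.536,.0293),.07,130,4,110))
print(read_state()["tool_pos"]);go((.3992,.2813,.1885))
E
```

```text
(array([0.53631232, 0.03002541]), 16, array([300. , 207.5]))
(array([0.53561611, 0.02983557]), 11, array([342.5, 232.4]))
[0.39922967 0.28137587 0.29970165]
to [0.3992 0.2813 0.1885] inc [-0.     0.     0.556]
```

The red bobbin is centred to within 1 mm. Now I pick the blue bobbin.

Call:
arm_command --pt "0 0 0.18 0 0 0" --pt "0 0 0.36 0 0 0" --pt "0 0 0.5 0 0 0" --pt "0 0 0.554 0 0 0" --pt "0 0 0.554 0 0 0"

```text
t: 34.75
tool_pos: [0.3993, 0.2811, 0.1891]
orientation: [0.04, -3.14, 0.001]
force: [0.4, -0.1, 0.3]
opening: 0.0557
gripper_force: 0.0
```

Call:
arm_command --pt "0 0 0 0 0 0" --pt "0 0 0 0 0 0" --pt "0 0 0 0 0 0" --pt "0 0 0 0 0 0" --pt "0 0 0 0 0 0" --fingers 1

```text
t: 35.38
tool_pos: [0.3992, 0.2821, 0.19]
orientation: [-0.042, 3.141, 0.001]
force: [-0.0, 0.2, 5.1]
opening: 0.0245
gripper_force: 10.0
```

Call:
arm_command --pt "0 0 0 0 0 0" --pt "0 0 0 0 0 0" --pt "0 0 0 0 0 0" --pt "0 0 -0.1 0 0 0" --pt "0 0 -0.2 0 0 0"

```text
t: 36.0
tool_pos: [0.3986, 0.2817, 0.2294]
orientation: [0.042, -3.14, 0.001]
force: [0.9, 0.2, 0.3]
opening: 0.0249
gripper_force: 10.0
```

Call:
arm_command --pt "0 0 -0.1 0 0 0" --pt "0 0 -0.2 0 0 0" --pt "0 0 -0.3 0 0 0" --pt "0 0 -0.352 0 0 0" --pt "0 0 -0.352 0 0 0"

```text
t: 36.62
tool_pos: [0.3992, 0.282, 0.3003]
orientation: [-0.042, 3.14, 0.001]
force: [-1.0, -1.1, 0.4]
opening: 0.024
gripper_force: 10.0
```

Call:
arm_command --pt "-0.13 -0.1 0 0 0 0" --pt "-0.26 -0.2 0 0 0 0" --pt "-0.39 -0.31 0 0 0 0" --pt "-0.517 -0.417 0 0 0 0" --pt "-0.517 -0.417 0 0 0 0"

```text
t: 37.25
tool_pos: [0.5054, 0.1998, 0.2985]
orientation: [0.038, -3.14, 0.001]
force: [-1.1, -0.1, -2.1]
opening: 0.024
gripper_force: 10.0
```

Call:
arm_command --pt "-0.13 -0.1 0 0 0 0" --pt "-0.26 -0.2 0 0 0 0" --pt "-0.39 -0.31 0 0 0 0" --pt "-0.517 -0.417 0 0 0 0" --pt "-0.517 -0.417 0 0 0 0"

```text
t: 37.88
tool_pos: [0.6105, 0.12, 0.2988]
orientation: [0.039, -3.14, 0.0]
force: [0.1, 0.5, -0.6]
opening: 0.0243
gripper_force: 10.0
```

```bash
python3 - <<'E'
from meas import *; from go import go
read_camera("top");read_camera("top");print(read_state()["tool_pos"]);go((.6102,.12,.247))
E
```

```text
[0.6092636  0.12133191 0.29883598]
to [0.6102 0.12   0.247 ] inc [-0.005 -0.007  0.259]
```

Call:
arm_command --pt "-0.005 -0.007 0.1 0 0 0" --pt "-0.005 -0.007 0.2 0 0 0" --pt "-0.005 -0.007 0.24 0 0 0" --pt "-0.005 -0.007 0.252 0 0 0" --pt "-0.005 -0.007 0.252 0 0 0"

```text
t: 38.6
tool_pos: [0.6113, 0.1194, 0.2497]
orientation: [-0.042, 3.141, 0.0]
force: [0.4, 0.3, 0.5]
opening: 0.0247
gripper_force: 10.0
```

Call:
arm_command --pt "0 0 0.003 0 0 0" --pt "0 0 0.003 0 0 0" --pt "0 0 0.003 0 0 0" --pt "0 0 0.003 0 0 0" --pt "0 0 0.003 0 0 0"

```text
t: 39.22
tool_pos: [0.6112, 0.1193, 0.2489]
orientation: [0.042, -3.141, 0.0]
force: [-0.3, 0.1, 0.7]
opening: 0.0245
gripper_force: 10.0
```

Call:
arm_command --pt "0 0 0 0 0 0" --pt "0 0 0 0 0 0" --pt "0 0 0 0 0 0" --pt "0 0 0 0 0 0" --pt "0 0 0 0 0 0" --fingers -0.2

```text
t: 39.85
tool_pos: [0.6112, 0.1193, 0.2489]
orientation: [0.042, -3.141, 0.0]
force: [-0.0, -0.5, -0.1]
opening: 0.0557
gripper_force: 0.0
```

Call:
arm_command --pt "0 0 -0.05 0 0 0" --pt "0 0 -0.15 0 0 0" --pt "0 0 -0.3 0 0 0" --pt "0 0 -0.5 0 0 0" --pt "0 0 -0.6 0 0 0"

```text
t: 40.48
tool_pos: [0.6118, 0.1194, 0.3736]
orientation: [-0.042, 3.136, 0.001]
force: [0.4, 0.5, -0.3]
opening: 0.0559
gripper_force: 0.0
```

Call:
arm_command --pt "0.15 0.24 0 0 0 0" --pt "0.3 0.48 0 0 0 0" --pt "0.45 0.72 0 0 0 0" --pt "0.6 0.95 0 0 0 0" --pt "0.6 0.95 0 0 0 0"

```text
t: 41.1
tool_pos: [0.484, 0.3089, 0.3693]
orientation: [0.049, -3.141, -0.001]
force: [-0.0, -0.5, 0.2]
opening: 0.056
gripper_force: 0.0
```

```bash
python3 - <<'E'
from meas import *
c=read_camera("top");d=read_camera("scene")
for v in(c,d):
  for P in((.536,.0295),(.6102,.12)): print(disc(v,P,.07,130,4,110))
o=np.zeros((600,800,3),np.uint8);o[:390,:400]=cv2.resize(c["image"][130:260,230:380],(400,390))
o[:400,400:]=cv2.resize(d["image"][180:310,290:420],(400,400));cv2.imwrite("pics/f.png",o[:400,:,::-1])
E
```

```text
(array([0.53631232, 0.03002541]), 16, array([300. , 207.5]))
(array([0.61100703, 0.11944207]), 16, array([257.2, 173.7]))
(array([0.53561611, 0.02983557]), 11, array([342.5, 232.4]))
(array([0.6110924 , 0.11894888]), 12, array([400.5, 232.5]))
```

View pics/f.png

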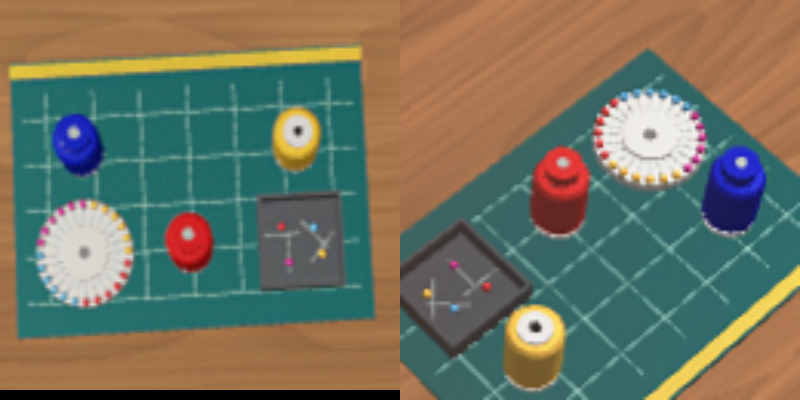

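Both bobbins lie flat and centred (red at (190,235), blue at (75,135) in the left crop), the yellow spool stands behind the dish, and nothing else moved. Handing in.

```bash
python3 -c "
from plant import *
print(close_job())"
```

```text
the job is handed in; nothing more can be done
None
```

I handed the job in at about 41 s of the 136 s allowed: in the last pictures the red, blue and yellow spools stand as asked (blue and yellow with gaps of about 18–19 mm), and the red and blue bobbins lie flat on their spools, centred to about 1 mm.

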